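# Sort the laundry things back into their caddy trays

## Robot

A 6-joint arm with a two-finger parallel gripper is mounted at the origin on the work surface. World frame = base frame: x ahead of the robot, y to its left, z up, the work surface at z = 0. Lengths are in m, angles in degrees, forces in N, time in s.
With the tool pointing down it reaches from about 0.25 to 0.725 m from the base axis. Payload 9.7 kg.
Tool frame: the origin (TCP) lies at the very end of the fingers, on their centre line; the grasp point (between the pads) lies 19 mm behind it; z points along the fingers, y is the direction in which the jaws open and shut (so a half turn about z gives the same grasp; the last joint's range is limited). The gripper opens to 85 mm and grips with 20 to 120 N. Pads are 22 mm wide; open, the fingers measure 114 mm over their backs; the gripper's body (76 mm by 85 mm) begins 54 mm behind the grasp point. The pads swing forward as they close: fully open they stand 13 mm farther back than shut.
Start: joints at [76.49, 4.979, 10.078, 95.1, 0, 90], TCP at [0.128, 0.535, 0.231] pointing down, gripper open.
Joint ranges: [-179.16, 179.16], [-48.56, 103.87], [-65.8, 70.77], [-126.05, 130.52], [-82.76, 87.17], [-180, 180]. Speed limits (degrees/s): [127.2, 127.2, 147.25, 180, 180, 180].

## Interface

Orientations are given as [roll, pitch, yaw] about the fixed x, y, z axes, in that order (R = Rz(yaw) Ry(pitch) Rx(roll)).
In Python, from workcell import bot gives the robot as it stands.
- The arm moves only by the shell command python3 -m pendant 'ROWS' [FORCE]. ROWS is JSON, a list that holds one entry, the list of rows, each a list of 7 numbers: the shift along the tool's x, y, z in cm, then the turn, a rotation vector about the tool's x, y, z in rad, then the opening in per cent of the stroke, from 0 (shut) to 100 (fully open). In form: [[[dx, dy, dz, ax, ay, az, gripper], ...]]. A call has 1 to 5 rows; each row shifts and turns the pose as measured when the row begins, along the tool's axes as they then stand; what a row does not reach is not made up. A row lasts 1/12 s, in which the tool goes at most 41.7 mm and 7.16 degrees, less where a joint would pass 70% of its speed; a pose out of reach is approached as far as the arm can. A call with a gripper value outside its range is refused whole. The fingers move at their own pace and stop on an object; FORCE is the grip in N (left out, the last holds). Time passes only in rows, so rows that do not move let the fingers close. It gives the time, the measured TCP pose, the force and the opening at its end, in the units of the state.
- bot.get_obs(): the state, without advancing time (a new reading comes with each control period).
- bot.camera(name): name is "scene" or "top" or "wrist"; returns the picture (400x640x3 uint8, red, green, blue); there is no depth.
- bot.get_calibration(name): a dict with "intrinsics" (3x3 intrinsics, pixels), "D" ([k1, k2, p1, p2, k3] as OpenCV has them; the pictures are not rectified), "pose" (4x4, takes a point from camera to world coordinates); the wrist camera has in their place "T_tool_cam" (4x4, takes a point from camera to tool coordinates, whose origin is the TCP and whose axes are the flange's). Camera axes: x right, y down, z forward; pixel columns grow to the right and rows downward; lengths in m; the calibration is good to about 2 mm. A picture is of the moment at which its call begins: read the wrist's pose just before it. get_calibration takes no time and is no camera call.
- bot.job_done(): hands the job in, once; it reports no verdict.
Trained networks look in the newest picture that a camera, given by its name, has taken for a name from the list of things; names that differ only in an ending like _2 or _b are one class to them, and where a whole thing is asked for, a point or a joint stands for the part that bears it (a point fixed in the world has none). Each returns a list of dicts, best first, with "confidence" (0 to 1); they miss things now and then, are a little off and sometimes report something else, mostly with a low value. They report only what shows in the picture. A call takes as long as a camera call. They do not tell look-alikes from the thing itself.
- bot.masks_of(camera, thing): "pixels" (400x640 bool, what is visible of it) and "extent" ([left, top, right, bottom] in pixels, round what is visible of it).
- bot.mark_of(camera, thing): "uv" ([column, row] in pixels: a listed point, or the origin of a listed thing).
The state is a dict: "time": time; "q": joint angles; "qd": joint speeds; "joint_efforts": joint torques, N m; "ee_pos": TCP position; "tcp_rot": TCP orientation; "wrist_force": force on the tool from outside, world axes, zero at the start; "torque": the same for the moment, N m; "opening": finger opening in m.
Only numpy, scipy, OpenCV 4.12 (cv2) and the standard library are available. Lean on these libraries where they do the work, as an engineer would, in place of code of your own. Each camera call takes 0.05 s, during which the arm holds its last target. There are 200 camera calls.

## Task

The wash is done, so sort the five things lying loose on the bench into the lift-out caddy trays where they belong: both clothes pegs into the green peg basket, the grey measuring cup and the yellow powder scoop into the white dosing tray, both standing upright on its floor, and the wooden-handled brush lengthwise into the blue draining tray, bristles down. Do not shift the white pump dispenser or the glass jar.

Things in the scene. Friction and masses are not known exactly. Their poses are not given: they have to be found in the camera images.
- wood_peg: Clothes peg of pale wood, steel spring, rigid (does not open), 16 g, lying on its side. 82 mm long along x (jaws to +x), 14 mm high. From x = -5 to +41 mm its legs lie together, 15 mm wide over both along y; behind that the tails spread to 30 mm at x = -41. Origin: on the underside, mid length; z up. Grip across y at x = +3 to +10 mm.
- plastic_peg: Clothes peg of red plastic with a steel spring, the same shape, sizes, mass and frame as the wooden one.
- cup: Grey measuring cup, hard silicone, stepped sides, rigid, upright, 60 g. Round, 60 mm across the top (top 20 mm nearly straight-sided), 44 mm across the foot, 58 mm high, open, wall 3.5 mm. A flat tab, 22 mm wide, 4 mm thick, sticks out at the rim to +y, its end 60 mm from the axis. Origin: centre of the foot; z up. Grip the outside across x, 40 to 55 mm above the foot.
- scoop: Yellow plastic powder scoop standing on its flat base, 30 g. Square bowl 44 x 44 mm, 34 mm high, open at the top, wall 3 mm; a flat handle 18 mm wide runs from the bowl's top edge to -x, its end 81 mm from the origin, its underside 27 mm above the base. Origin: centre of the bowl's underside; z up. Grip the bowl across y (44 mm).
- brush: Wooden-handled brush on its stiff rigid bristles, 120 g. 150 mm along x, 44 mm high. Head x = -15 to +75 mm: bristles 36 mm wide up to height 24 mm, over them a wooden block 42 mm wide, 24 to 44 mm high. Handle x = -75 to -15 mm, 24 mm wide, 27 to 43 mm high. Origin: at bristle-end level, mid length; z up. Grip the block across y at x = +15 to +25 mm (mass centre about +16).
- peg_basket: Green slotted plastic peg basket, open at the top, on non-slip feet, does not move. Outside 130 mm along x, 180 mm along y, 55 mm high; walls and floor 4 mm thick. Origin: centre of the underside; z up.
- dosing_tray: White shallow plastic dosing tray, open at the top, on non-slip feet, does not move. Outside 140 mm along x, 220 mm along y, 26 mm high; walls and floor 4 mm thick. Origin: centre of the underside; z up.
- brush_tray: Dark blue shallow narrow draining tray with dark slots across its floor, open at the top, on non-slip feet, does not move. Outside 100 mm along x, 220 mm along y, 22 mm high; walls and floor 4 mm thick. Origin: centre of the underside; z up.
- dispenser: White pump dispenser, 75 mm across, 188 mm high, full, loose, 450 g; a bystander to be left alone. Origin: centre of the foot.
- jar: Sealed glass jar with a metal lid, 72 mm across, 102 mm high, full, loose, 420 g; a bystander to be left alone. Origin: centre of the foot.
Things that resemble listed ones, but are neither listed nor needed, are in the scene too. Several things have the shape of the brush; the one meant has the colours described above.

How it is judged:
By the outcome, as a careful person would: the job done as asked, in the order asked, and still so for the second after the job is handed in, with the robot touching nothing.
It also fails if it takes over 120 s, if anything falls off the work surface, if the arm or the gripper's body presses on something with over 40 N, if the wrist force passes 120 N, or if a joint passes its speed limit or range.

## Working session

There is one attempt and no reset: what is moved stays moved. The work goes in short steps, Python scripts to look and compute and a shell command to move; the robot and the scene stay as the last step left them, time stands still between calls to the robot, and variables do not carry over. Pictures are saved under pics/ and viewed, about 12 in all and at most 16, crops included, and the job is handed in when it is done.

```bash
ls; mkdir -p pics; python3 - <<'E'
from workcell import bot
import cv2, numpy as np
for n in ("top","scene"):
    im=bot.camera(n); cv2.imwrite(f"pics/{n}0.png",im[:,:,::-1])
    c=bot.get_calibration(n); print(n,np.round(c["pose"],3).tolist(),np.round(c["intrinsics"],1).tolist(),c["D"])
    for t in ["wood_peg","cup","scoop","brush","peg_basket","dosing_tray","brush_tray","dispenser","jar"]:
        print(n,t,[(np.round(d["uv"]).tolist(),round(d["confidence"],2)) for d in bot.mark_of(n,t)])
print(bot.get_obs()); print(bot.get_calibration("wrist"))
E
```

```text
pics
top [[0.025, -0.991, 0.131, 0.243], [-1.0, -0.024, 0.011, 0.003], [-0.008, -0.132, -0.991, 1.473], [0.0, 0.0, 0.0, 1.0]] [[425.5, 0.0, 325.3], [0.0, 425.5, 191.2], [0.0, 0.0, 1.0]] [-0.07337853  0.          0.          0.          0.        ]
top wood_peg [([255.0, 144.0], 0.67), ([332.0, 193.0], 0.6)]
top cup [([256.0, 145.0], 0.61), ([285.0, 203.0], 0.58)]
top scoop [([433.0, 202.0], 0.56)]
top brush [([378.0, 203.0], 0.9), ([419.0, 239.0], 0.68), ([235.0, 236.0], 0.57), ([468.0, 248.0], 0.56)]
top peg_basket [([257.0, 143.0], 0.81), ([432.0, 199.0], 0.36)]
top dosing_tray [([334.0, 131.0], 0.55)]
top brush_tray [([399.0, 143.0], 0.95)]
top dispenser [([200.0, 146.0], 0.68)]
top jar [([458.0, 157.0], 0.59)]
scene [[0.689, 0.418, -0.592, 1.178], [0.724, -0.423, 0.544, -0.645], [-0.024, -0.804, -0.594, 0.77], [0.0, 0.0, 0.0, 1.0]] [[418.7, 0.0, 320.3], [0.0, 418.7, 204.0], [0.0, 0.0, 1.0]] [0.03240285 0.         0.         0.         0.        ]
scene wood_peg [([307.0, 214.0], 0.69)]
scene cup [([339.0, 189.0], 0.55)]
scene scoop [([202.0, 275.0], 0.77)]
scene brush [([196.0, 2
[... 833 characters left out ...]
07584]), 'torque': array([0.03149208, 0.04578784, 0.02502719]), 'opening': 0.08551405697530338}
{'intrinsics': array([[282.47422176,   0.        , 317.87901268],
       [  0.        , 282.47422176, 200.02113456],
       [  0.        ,   0.        ,   1.        ]]), 'D': array([-0.02946951,  0.        ,  0.        ,  0.        ,  0.        ]), 'T_tool_cam': array([[-2.97999983e-04, -9.63156174e-01, -2.68942552e-01,
         6.77681439e-02],
       [ 9.99999949e-01, -2.57249499e-04, -1.86763025e-04,
        -1.47104810e-06],
       [ 1.10696624e-04, -2.68942594e-01,  9.63156202e-01,
        -1.43658929e-01],
       [ 0.00000000e+00,  0.00000000e+00,  0.00000000e+00,
         1.00000000e+00]])}
```

```bash
python3 - <<'E'
import cv2
a=cv2.imread("pics/top0.png")[100:290,140:500]
cv2.imwrite("pics/top0c.png",cv2.resize(a,(800,422),interpolation=cv2.INTER_CUBIC))
E
```

```text
(no output)
```

View pics/top0c.png

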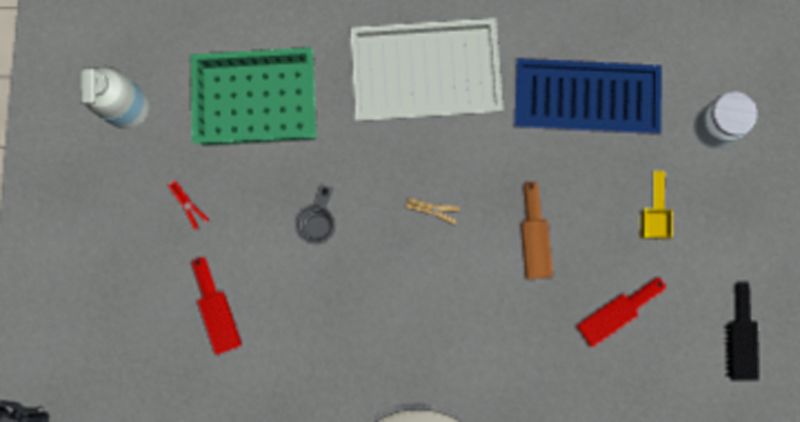

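View pics/scene0.png

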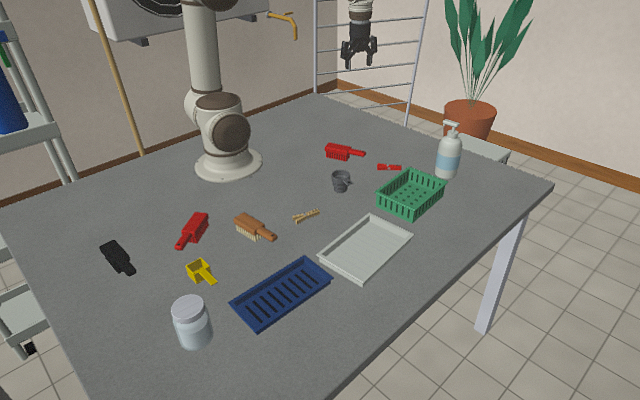

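```bash
cat > h.py <<'E'
import numpy as np, cv2
from workcell import bot
from scipy.spatial.transform import Rotation as R
def toolpose(o=None):
    o=o or bot.get_obs(); T=np.eye(4)
    T[:3,:3]=R.from_euler('xyz',o["tcp_rot"],degrees=True).as_matrix(); T[:3,3]=o["ee_pos"]; return T
def cam(name,T=None):
    c=bot.get_calibration(name)
    P=c["pose"] if name!="wrist" else (toolpose() if T is None else T)@c["T_tool_cam"]
    return np.array(c["intrinsics"]),np.array(c["D"]),np.array(P)
def p2w(c,uv,z):
    K,D,P=c
    n=cv2.undistortPoints(np.array(uv,float).reshape(-1,1,2),K,D)[:,0]
    d=np.c_[n,np.ones(len(n))]@P[:3,:3].T; o=P[:3,3]
    return (o+d*((z-o[2])/d[:,2])[:,None])[:,:2]
def w2p(c,X):
    K,D,P=c; Q=np.linalg.inv(P)
    return cv2.projectPoints(np.array(X,float).reshape(-1,1,3),cv2.Rodrigues(Q[:3,:3])[0],Q[:3,3],K,D)[0][:,0]
def go(x,y,z,yaw=None):
    "print shift (cm) in tool axes, and turn (rad) about tool z, from here to target; yaw picked mod 180"
    o=bot.get_obs(); T=toolpose(o); d=T[:3,:3].T@(np.array([x,y,z])-T[:3,3])*100
    cur=o["tcp_rot"][2]; a=0
    if yaw is not None: a=-np.radians((yaw-cur+90)%180-90)
    print("shift cm",np.round(d,2),"az",round(a,3),"at",np.round(o["ee_pos"],3),np.round(o["tcp_rot"],1),"q",np.round(o["q"]),"t",round(o["time"],1))
E
python3 - <<'E'
from h import *
im=cv2.imread("pics/top0.png"); hsv=cv2.cvtColor(im,cv2.COLOR_BGR2HSV); c=cam("top")
H,S,V=[hsv[:,:,i].astype(int) for i in range(3)]
boxes={"red":(210,175,240,207,.014),"cup":(268,178,296,212,.055),"wood":(318,184,352,204,.012),"brush":(372,178,394,230,.043),"scoop":(426,173,446,210,.034),
"green":(222,118,286,168,.055),"white":(294,105,370,158,.026),"blue":(368,124,442,164,.022)}
for n,(l,t,r,b,z) in boxes.items():
    m=np.zeros(S.shape,bool)
    if n=="cup": k=V<85
    elif n=="white": k=V>165
    elif n=="blue": k=(S>120)|(V<60)
    else: k=S>90
    m[t:b,l:r]=k[t:b,l:r]
    vv,uu=np.nonzero(m); w=p2w(c,np.c_[uu,vv],z)
    rc=cv2.minAreaRect(w.astype(np.float32)*1000)
    print(n,len(uu),"mean",w.mean(0).round(3),"rect",np.round(rc[0]),np.round(rc[1]),round(rc[2],1), np.round(cv2.boxPoints(rc)).tolist())
E
```

```text
red 111 mean [0.426 0.372] rect [427. 373.] [84. 27.] 38.8 [[386.0, 357.0], [402.0, 336.0], [467.0, 389.0], [451.0, 410.0]]
cup 140 mean [0.404 0.161] rect [406. 157.] [55. 78.] 50.4 [[358.0, 161.0], [419.0, 111.0], [454.0, 153.0], [393.0, 203.0]]
wood 82 mean [ 0.428 -0.01 ] rect [425. -10.] [77. 25.] 81.8 [[407.0, -47.0], [432.0, -50.0], [443.0, 26.0], [418.0, 30.0]]
brush 434 mean [ 0.386 -0.17 ] rect [ 396. -169.] [146.  42.] 5.8 [[321.0, -156.0], [325.0, -197.0], [471.0, -183.0], [466.0, -141.0]]
scoop 284 mean [ 0.428 -0.359] rect [ 440. -357.] [ 48. 104.] 89.4 [[388.0, -381.0], [492.0, -382.0], [492.0, -334.0], [389.0, -333.0]]
green 2260 mean [0.592 0.269] rect [592. 269.] [144. 191.] 4.2 [[513.0, 359.0], [527.0, 168.0], [671.0, 179.0], [657.0, 369.0]]
white 2559 mean [0.645 0.003] rect [649.   2.] [151. 231.] 5.3 [[563.0, 110.0], [585.0, -120.0], [735.0, -106.0], [714.0, 124.0]]
blue 1965 mean [ 0.613 -0.254] rect [ 614. -255.] [229. 110.] 88.2 [[556.0, -367.0], [665.0, -371.0], [672.0, -142.0], [563.0, -138.0]]
```

```bash
python3 -c "
from h import *
go(.43,.376,.20,39)"; python3 -m pendant '[[[0,0,0,0,0,0.12,100],[0,0,0,0,0,0.12,100]]]' 40; python3 -c "
from h import *
go(.43,.376,.20,39)"
```

```text
shift cm [-33.03  -8.39   3.13] az -0.916 at [0.128 0.535 0.231] [-180.    -0.   166.5] q [76.  5. 10. 95.  0. 90.] t 1.0
time: 1.17
ee_pos: [0.1285, 0.5348, 0.2313]
tcp_rot: [180.0, -0.0, 152.6]
wrist_force: [-0.4, 0.3, -0.3]
opening: 0.0853
shift cm [-34.08  -0.19   3.13] az -1.16 at [0.128 0.535 0.231] [180.   -0.  152.6] q [ 76.   5.  10.  95.   0. 104.] t 1.2
```

```bash
python3 -m pendant '[[[-3.8,0,0.35,0,0,0,100],[-3.8,0,0.35,0,0,0,100],[-3.8,0,0.35,0,0,0,100],[-3.8,0,0.35,0,0,0,100],[-3.8,0,0.35,0,0,0,100]]]' >/dev/null; python3 -m pendant '[[[-3.8,0,0.35,0,0,0,100],[-3.8,0,0.35,0,0,0,100],[-3.8,0,0.35,0,0,0,100],[-3.5,0,0.35,0,0,0,100]]]'>/dev/null;  python3 -m pendant '[[[0,0,0,0,0,-0.12,100],[0,0,0,0,0,-0.12,100],[0,0,0,0,0,-0.12,100],[0,0,0,0,0,-0.12,100],[0,0,0,0,0,-0.12,100]]]'>/dev/null;  python3 -m pendant '[[[0,0,0,0,0,-0.12,100],[0,0,0,0,0,-0.12,100],[0,0,0,0,0,-0.12,100],[0,0,0,0,0,-0.12,100],[0,0,0,0,0,-0.08,100]]]'
cat > look.py <<'E'
import sys
from h import *
def comp(im,hue,z,T,tcp_only=True):
    pass
n=sys.argv[1]; T=toolpose(); im=bot.camera("wrist"); cv2.imwrite(f"pics/{n}.png",im[:,:,::-1])
np.save(f"pics/{n}.npy",T)
go(.43,.376,.20,39)
print("tcp pixel",w2p(cam("wrist",T),T[:3,3]).round())
E
python3 look.py w1
```

```text
time: 2.75
ee_pos: [0.4424, 0.3665, 0.1959]
tcp_rot: [179.9, -0.0, -138.8]
wrist_force: [0.6, -0.3, 0.1]
opening: 0.0853
shift cm [ 0.3   1.53 -0.41] az 0.042 at [0.442 0.366 0.196] [ 179.9   -0.  -138.6] q [40.  8.  9. 91.  0. -2.] t 2.8
tcp pixel [[318. 248.]]
```

View pics/w1.png

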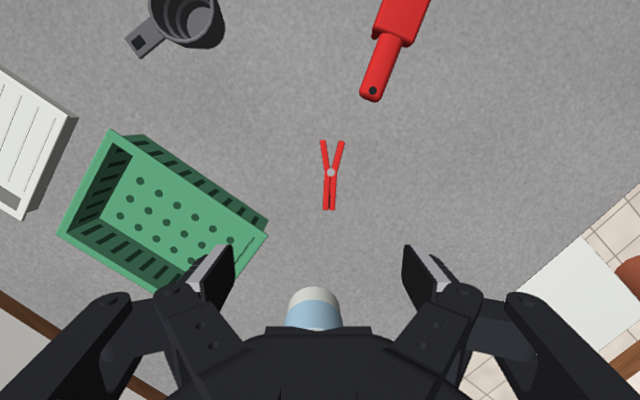

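```bash
cat > meas.py <<'E'
import sys
from h import *
# meas.py pic l t r b z [mode]
n=sys.argv[1]; l,t,r,b=map(int,sys.argv[2:6]); z=float(sys.argv[6]); mode=sys.argv[7] if len(sys.argv)>7 else "S"
T=np.load(f"pics/{n}.npy"); hsv=cv2.cvtColor(cv2.imread(f"pics/{n}.png"),cv2.COLOR_BGR2HSV).astype(int)
k={"S":hsv[:,:,1]>100,"W":hsv[:,:,1]>60,"D":hsv[:,:,2]<95}[mode]
m=np.zeros(k.shape,bool); m[t:b,l:r]=k[t:b,l:r]
vv,uu=np.nonzero(m); w=p2w(cam("wrist",T),np.c_[uu,vv],z)*1000
rc=cv2.minAreaRect(w.astype(np.float32))
print(len(uu),"mean",w.mean(0).round(1),"rect",np.round(rc[0],1),np.round(rc[1],1),round(rc[2],1),np.round(cv2.boxPoints(rc)).tolist())
E
python3 meas.py w1 310 130 360 220 0.013
```

```text
831 mean [427.5 372.3] rect [427.  374.3] [82.  27.3] 41.1 [[387.0, 358.0], [405.0, 337.0], [467.0, 391.0], [449.0, 412.0]]
```

```bash
python3 -c "
from h import *
go(.4323,.3789,.004,41.1)"
```

```text
shift cm [-0.07  1.58 19.19] az 0.005 at [0.442 0.366 0.196] [ 179.9   -0.  -138.6] q [40.  8.  9. 91.  0. -2.] t 2.8
```

```bash
python3 -m pendant '[[[-0.07,1.58,2,0,0,0,50],[0,0,3.5,0,0,0,50],[0,0,3.5,0,0,0,50],[0,0,3.5,0,0,0,50],[0,0,3,0,0,0,50]]]' >/dev/null;  python3 -c "
from h import *
go(.4323,.3789,.004,41.1)"
```

```text
shift cm [ 0.62 -0.07  4.04] az -0.006 at [0.436 0.383 0.044] [ 179.9    0.9 -139.2] q [41.  9. -7. 74.  0.  0.] t 3.2
```

```bash
python3 -m pendant '[[[0.5,0,2,0,0,0,50],[0,0,1.2,0,0,0,50],[0,0,0,0,0,0,50]]]' >/dev/null;  python3 -c "
from h import *
go(.4323,.3789,.004,41.1)"
```

```text
shift cm [-0.38 -0.08 -0.1 ] az -0.013 at [0.429 0.377 0.003] [ 179.9    0.3 -139.6] q [ 41.   9. -10.  70.   0.   1.] t 3.5
```

```bash
python3 -m pendant '[[[-0.35,-0.08,-0.1,0,0,0,50],[0,0,0,0,0,0,0],[0,0,0,0,0,0,0],[0,0,0,0,0,0,0],[0,0,0,0,0,0,0]]]' 40 ; python3 -m pendant '[[[0,0,0,0,0,0,0],[0,0,0,0,0,0,0],[0,0,0,0,0,0,0],[0,0,0,0,0,0,0]]]';python3 -c "
from h import *
go(.4323,.3789,.15,41.1)"
```

```text
time: 3.88
ee_pos: [0.434, 0.3802, 0.0079]
tcp_rot: [179.9, 0.5, -139.9]
wrist_force: [0.5, -0.0, 0.1]
opening: 0.0133
time: 4.22
ee_pos: [0.4351, 0.3811, 0.0101]
tcp_rot: [179.9, 0.7, -139.9]
wrist_force: [-0.4, 0.1, -0.2]
opening: 0.014
shift cm [  0.17   0.03 -13.99] az -0.018 at [0.435 0.381 0.01 ] [ 179.9    0.7 -139.9] q [41. 10. -9. 70.  0.  1.] t 4.2
```

```bash
python3 -m pendant '[[[0,0,-3,0,0,0,0],[0,0,-3.5,0,0,0,0],[0,0,-3.5,0,0,0,0],[0,0,-3.5,0,0,0,0],[0,0,0,0,0,0,0]]]' ; python3 -c "
from h import *
w=p2w(cam('wrist',np.load('pics/w1.npy')),[[112,129],[57,236],[268,222],[268,238]],.055);print(w)
d=w[2]-w[0];print(np.hypot(*d),np.hypot(*(w[1]-w[0])))
go(.597,.304,.13,4)"; python3 look.py w2
```

```text
time: 4.63
ee_pos: [0.4318, 0.378, 0.1475]
tcp_rot: [179.9, 0.3, -139.9]
wrist_force: [1.1, 1.2, 1.4]
opening: 0.0134
[[0.53048801 0.17168015]
 [0.67368821 0.18233007]
 [0.50462339 0.34980731]
 [0.51913328 0.36129326]]
0.17999518032752002 0.1435956714916352
shift cm [ -7.86 -16.31   1.77] az 0.63 at [0.432 0.378 0.147] [ 179.9    0.3 -139.9] q [41.  7.  3. 86.  0.  1.] t 4.6
shift cm [ 0.19 -0.04 -5.55] az 0.019 at [0.431 0.378 0.144] [ 179.9    0.2 -139.9] q [41.  7.  3. 85.  0.  1.] t 4.7
tcp pixel [[318. 248.]]
```

View pics/w2.png

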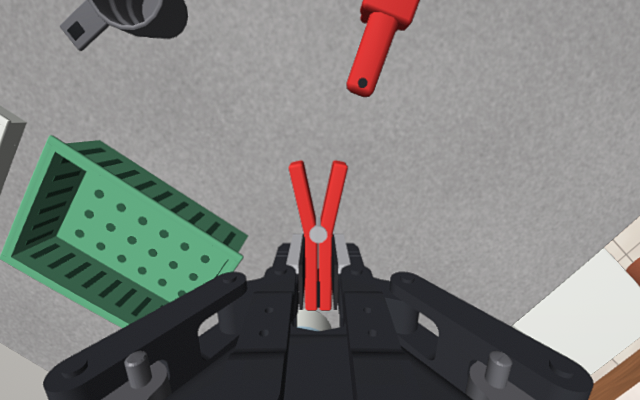

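```bash
python3 -c "
from h import *
c=cam('top'); print(p2w(c,[[200,146]],0),p2w(c,[[180,139]],.188),p2w(c,[[458,157]],0))"
```

```text
[[0.59029539 0.47094276]] [[0.56731094 0.47658014]] [[ 0.57175467 -0.44937672]]
```

```bash
python3 -m pendant '[[[-1.9,-3.3,0,0,0,0,0],[-1.7,-3.5,0,0,0,0,0],[-1.7,-3.5,0,0,0,0,0],[-1.7,-3.5,0,0,0,0,0],[-0.8,-2.4,0,0,0,0,0]]]' >/dev/null;  python3 -m pendant '[[[0,0,0,0,0,0.12,0],[0,0,0,0,0,0.12,0],[0,0,0,0,0,0.12,0],[0,0,0,0,0,0.12,0],[0,0,0,0,0,0.12,0]]]';  python3 -c "
from h import *
go(.597,.304,.022,4)"
```

```text
time: 5.52
ee_pos: [0.6011, 0.2985, 0.1308]
tcp_rot: [-179.9, -0.5, -175.0]
wrist_force: [0.4, -0.2, -0.2]
opening: 0.0137
shift cm [ 0.25  0.6  10.89] az 0.018 at [0.601 0.298 0.131] [-179.9   -0.5 -175. ] q [26. 22. 19. 88.  0. 21.] t 5.5
```

```bash
python3 -m pendant '[[[0.25,0.6,2.5,0,0,0,0],[0,0,3,0,0,0,0],[0,0,3,0,0,0,0],[0,0,1.7,0,0,0,0],[0,0,0,0,0,0,0]]]' >/dev/null; python3 -c "
from h import *
go(.597,.304,.022,4)"
```

```text
shift cm [-0.15  0.09 -0.26] az 0.007 at [0.596 0.303 0.019] [-179.8   -0.8 -175.6] q [27. 23.  8. 76.  0. 22.] t 5.9
```

Release, rise, and go to the wood peg.

```bash
python3 -m pendant '[[[0,0,-0.1,0,0,0,30],[0,0,0,0,0.01,0,30],[0,0,0,0,0,0,30],[0,0,-2,0,0,0,30],[0,0,-3,0,0,0,30]]]' ; python3 -m pendant '[[[0,0,-3,0,0,0,30],[0,0,-3.5,0,0,0,30],[0,0,-3.5,0,0,0,30],[0,0,-1,0,0,0,30]]]'; python3 look.py w3;  python3 -c "
from h import *
go(.426,-.003,.18,82)"
```

```text
time: 6.35
ee_pos: [0.5939, 0.3018, 0.0662]
tcp_rot: [-179.6, -2.0, -175.6]
wrist_force: [0.4, -0.3, 0.3]
opening: 0.0256
time: 6.68
ee_pos: [0.5988, 0.3031, 0.1899]
tcp_rot: [-179.8, -1.5, -175.6]
wrist_force: [1.3, 1.0, 1.3]
opening: 0.0258
shift cm [16.33  8.55 -0.57] az -0.604 at [0.599 0.303 0.191] [-179.9   -1.4 -175.6] q [27. 23. 28. 96.  0. 22.] t 6.7
tcp pixel [[318. 248.]]
shift cm [ 19.58 -29.21   1.61] az -1.354 at [0.599 0.303 0.191] [-179.9   -1.4 -175.6] q [27. 23. 28. 96.  0. 22.] t 6.7
```

View pics/w3.png

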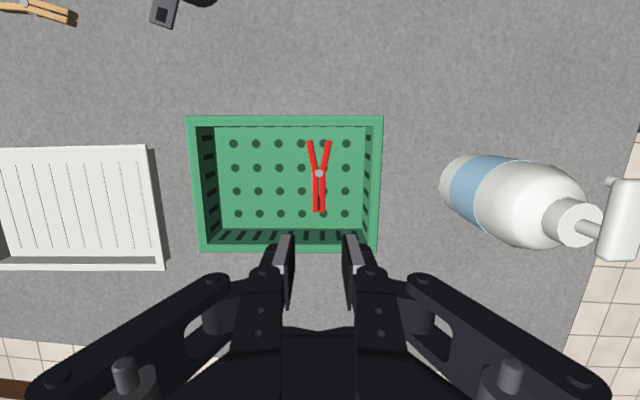

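```bash
python3 -m pendant '[[[2.2,-3.2,0.2,0,-0.025,0,50],[2.2,-3.25,0.2,0,0,0,50],[2.2,-3.25,0.2,0,0,0,50],[2.2,-3.25,0.2,0,0,0,50],[2.2,-3.25,0.2,0,0,0,50]]]' >/dev/null;python3 -m pendant '[[[2.2,-3.2,0.2,0,0,0,50],[2.2,-3.25,0,0,0,0,50],[2.2,-3.25,0,0,0,0,50],[1.8,-3,0,0,0,0,50]]]'>/dev/null;  python3 -m pendant '[[[0,0,0,0,0,-0.12,50],[0,0,0,0,0,-0.12,50],[0,0,0,0,0,-0.12,50],[0,0,0,0,0,-0.12,50],[0,0,0,0,0,-0.12,50]]]' >/dev/null;  python3 -m pendant '[[[0,0,0,0,0,-0.12,50],[0,0,0,0,0,-0.12,50],[0,0,0,0,0,-0.12,50],[0,0,0,0,0,-0.12,50],[0,0,0,0,0,-0.12,50]]]';python3 -m pendant '[[[0,0,0,0,0,-0.12,50],[0,0,0,0,0,0,50]]]';python3 look.py w4;  python3 -c "
from h import *
go(.426,-.003,.18,82)"; python3 meas.py w4 260 100 380 235 0.013 W
```

```text
time: 8.32
ee_pos: [0.4284, -0.0112, 0.1949]
tcp_rot: [-177.9, 0.4, -104.2]
wrist_force: [0.5, -0.4, 0.6]
opening: 0.0429
time: 8.48
ee_pos: [0.429, -0.0113, 0.1976]
tcp_rot: [-177.6, 0.1, -96.7]
wrist_force: [-0.1, -0.1, -0.4]
opening: 0.0424
shift cm [-38.44   4.72  -0.34] az 0.765 at [ 0.429 -0.011  0.198] [-1.776e+02  1.000e-01 -9.710e+01] q [ -1. -15. -12.  90.  -0. -84.] t 8.5
tcp pixel [[319. 249.]]
shift cm [-0.78  0.49  1.75] az 0.015 at [ 0.429 -0.011  0.198] [-1.776e+02  1.000e-01 -9.710e+01] q [ -1. -15. -12.  90.  -0. -84.] t 8.5
822 mean [428.5 -13.7] rect [425.4 -12.4] [84.1 27.7] 81.4 [[405.0, -52.0], [433.0, -56.0], [445.0, 27.0], [418.0, 31.0]]
```

View pics/w4.png

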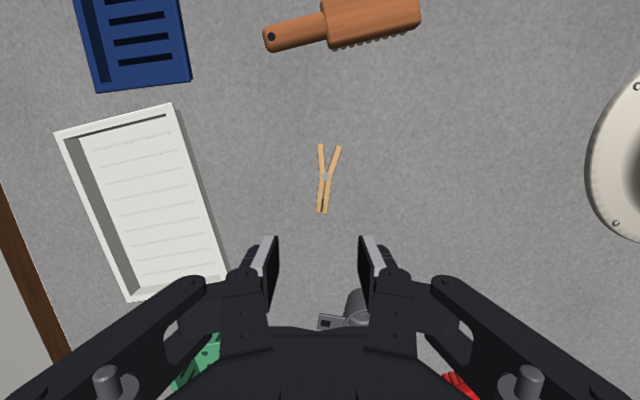

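```bash
cat >> h.py <<'E'
def go(x,y,z,yaw=None):
    o=bot.get_obs(); T=toolpose(o); d=T[:3,:3].T@(np.array([x,y,z])-T[:3,3])*100
    cur=o["tcp_rot"][2]; a=0
    if yaw is None: yaw=cur
    yw=cur+(yaw-cur+90)%180-90
    up=R.from_euler('xyz',[180,0,cur],degrees=True)
    tilt=(R.from_matrix(T[:3,:3]).inv()*up).as_rotvec()
    print("shift cm",np.round(d,2),"az",round(-np.radians(yw-cur),3),"tilt fix ax ay",np.round(tilt[:2],3),"at",np.round(o["ee_pos"],3),np.round(o["tcp_rot"],1),"q",np.round(o["q"]),"t",round(o["time"],1),"open",round(o["opening"],4))
E
python3 -c "
from h import *
go(.4264,-.0055,.005,81.4)"
```

```text
shift cm [-0.5   1.15 19.24] az 0.025 tilt fix ax ay [-0.042  0.002] at [ 0.429 -0.011  0.198] [-1.776e+02  1.000e-01 -9.710e+01] q [ -1. -15. -12.  90.  -0. -84.] t 8.5 open 0.0427
```

```bash
python3 -m pendant '[[[0,0,0,-0.042,0,0.025,50],[-0.5,0.3,3,0,0,0,50],[0,0,3.5,0,0,0,50],[0,0,3.5,0,0,0,50],[0,0,3.5,0,0,0,50]]]' >/dev/null;  python3 -m pendant '[[[0,0,2,0,0,0,50],[0,0,0,0,0,0,50]]]' >/dev/null; python3 -c "
from h import *
go(.4264,-.0055,.005,81.4)"
```

```text
shift cm [0.13 0.55 3.9 ] az -0.036 tilt fix ax ay [-0.013  0.005] at [ 0.431 -0.005  0.044] [-179.3    0.3 -100.7] q [ -1. -12. -27.  74.   0. -80.] t 9.1 open 0.0426
```

```bash
python3 -m pendant '[[[0.1,0.5,1.8,-0.013,0.005,-0.03,50],[0,0,1.8,0,0,0,50],[0,0,0.3,0,0,0,50]]]' >/dev/null; python3 -c "
from h import *
go(.4264,-.0055,.005,81.4)"
```

```text
shift cm [0.04 0.17 0.27] az -0.016 tilt fix ax ay [-0.003  0.001] at [ 0.428 -0.005  0.008] [-179.8    0.   -99.5] q [ -1. -10. -29.  71.   0. -81.] t 9.4 open 0.0428
```

```bash
python3 -m pendant '[[[0,0.15,0.35,0,0,0,0],[0,0,0.1,0,0,0,0],[0,0,0,0,0,0,0],[0,0,0,0,0,0,0],[0,0,0,0,0,0,0]]]' 40; python3 -m pendant '[[[0,0,0,0,0,0,0],[0,0,0,0,0,0,0]]]'; python3 -m pendant '[[[0,0,-3,0,0,0,0],[0,0,-3.5,0,0,0,0],[0,0,-3.5,0,0,0,0],[0,0,-3.5,0,0,0,0],[0,0,0,0,0,0,0]]]'; python3 -c "
from h import *
go(.601,.234,.14,4)"
```

```text
time: 9.78
ee_pos: [0.4297, -0.0051, 0.0091]
tcp_rot: [-179.4, 0.1, -99.9]
wrist_force: [-0.8, -0.2, -0.5]
opening: 0.0134
time: 9.95
ee_pos: [0.4305, -0.0052, 0.0105]
tcp_rot: [-179.3, 0.1, -99.9]
wrist_force: [-0.8, -0.9, -0.0]
opening: 0.0137
time: 10.37
ee_pos: [0.4265, -0.0052, 0.1496]
tcp_rot: [-179.6, 0.1, -99.9]
wrist_force: [0.9, -0.4, 0.5]
opening: 0.0132
shift cm [-26.57 -13.05   1.09] az 1.327 tilt fix ax ay [-0.007  0.001] at [ 0.427 -0.005  0.15 ] [-1.796e+02  1.000e-01 -9.990e+01] q [ -1. -13. -16.  87.   0. -81.] t 10.4 open 0.0132
```

```bash
python3 -m pendant '[[[-3.3,-1.6,0,0,0,0,0],[-3.4,-1.65,0,0,0,0,0],[-3.4,-1.65,0,0,0,0,0],[-3.4,-1.65,0,0,0,0,0],[-3.4,-1.65,0,0,0,0,0]]]' >/dev/null;  python3 -m pendant '[[[-3.4,-1.65,0,0,0,0,0],[-3.4,-1.65,0,0,0,0,0],[-2.5,-1.2,0,0,0,0,0],[0,0,0,0,0,0.12,0],[0,0,0,0,0,0.12,0]]]'>/dev/null;  python3 -m pendant '[[[0,0,0,0,0,0.12,0],[0,0,0,0,0,0.12,0],[0,0,0,0,0,0.12,0],[0,0,0,0,0,0.12,0],[0,0,0,0,0,0.12,0]]]'>/dev/null;  python3 -m pendant '[[[0,0,0,0,0,0.12,0],[0,0,0,0,0,0.12,0],[0,0,0,0,0,0.12,0],[0,0,0,0,0,0.1,0],[0,0,0,0,0,0,0]]]';  python3 -c "
from h import *
go(.601,.234,.022,4)"
```

```text
time: 12.03
ee_pos: [0.6078, 0.2451, 0.1516]
tcp_rot: [-179.9, 0.7, -177.9]
wrist_force: [0.1, 0.4, -1.1]
opening: 0.0134
shift cm [ 0.88 -1.07 12.95] az -0.034 tilt fix ax ay [-0.002  0.012] at [0.608 0.245 0.152] [-179.9    0.7 -177.9] q [22. 18. 17. 88. -0. 20.] t 12.0 open 0.0134
```

```bash
python3 -m pendant '[[[0.8,-1.05,2,0,0.012,-0.034,0],[0,0,3.3,0,0,0,0],[0,0,3.3,0,0,0,0],[0,0,2.5,0,0,0,0],[0,0,0.8,0,0,0,0]]]' >/dev/null;  python3 -m pendant '[[[0,0,0.1,0,0,0,0]]]'; python3 -c "
from h import *
go(.601,.234,.022,4)"
```

```text
time: 12.53
ee_pos: [0.6018, 0.2344, 0.0297]
tcp_rot: [-180.0, 0.3, -174.7]
wrist_force: [0.1, -0.3, 0.5]
opening: 0.0138
shift cm [ 0.09 -0.03  0.77] az 0.022 tilt fix ax ay [-0.     0.005] at [0.602 0.234 0.03 ] [-180.     0.3 -174.7] q [21. 19.  4. 75. -0. 16.] t 12.5 open 0.0138
```

```bash
python3 -m pendant '[[[0,0,0.6,0,0,0,0],[0,0,0,0,0,0,30],[0,0,0,0,0,0,30],[0,0,-1,0,0,0,30],[0,0,-3,0,0,0,30]]]' ; python3 -m pendant '[[[0,0,-3,0,0,0,30],[0,0,-3.5,0,0,0,30],[0,0,-3.5,0,0,0,30],[0,0,-3,0,0,0,50]]]'; python3 look.py w5;  python3 -c "
from h import *
go(.404,.157,.2,-17)"
```

```text
time: 12.95
ee_pos: [0.6008, 0.2342, 0.0635]
tcp_rot: [-179.9, 0.0, -174.5]
wrist_force: [0.0, 1.0, -0.4]
opening: 0.0257
time: 13.28
ee_pos: [0.5997, 0.2341, 0.2053]
tcp_rot: [-180.0, 0.2, -174.4]
wrist_force: [0.0, -0.2, 0.3]
opening: 0.0363
shift cm [15.67 15.73  1.1 ] az -0.583 tilt fix ax ay [0.002 0.013] at [0.601 0.235 0.213] [ 179.9    0.7 -174.4] q [21. 17. 22. 94. -0. 16.] t 13.3 open 0.0424
tcp pixel [[318. 248.]]
shift cm [20.38 -5.82  0.99] az 0.394 tilt fix ax ay [0.002 0.013] at [0.601 0.235 0.213] [ 179.9    0.7 -174.4] q [21. 17. 22. 94. -0. 16.] t 13.3 open 0.0424
```

View pics/w5.png

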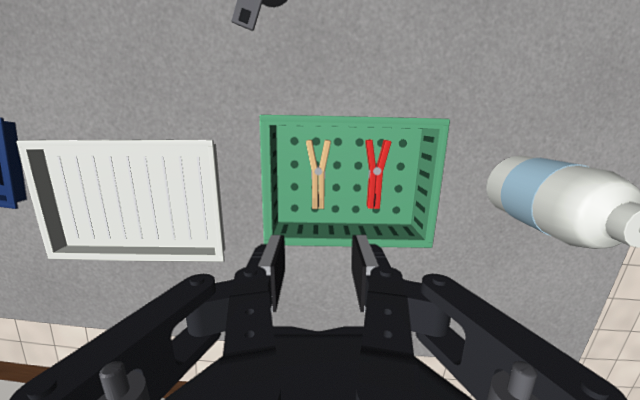

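```bash
python3 -m pendant '[[[3.4,-0.97,0,0,0.013,0,100],[3.4,-0.97,0,0,0,0,100],[3.4,-0.97,0,0,0,0,100],[3.4,-0.97,0,0,0,0,100],[3.4,-0.97,0,0,0,0,100]]]' >/dev/null;  python3 -m pendant '[[[2.5,-0.6,0,0,0,0,100],[0,0,0,0,0,0.12,100],[0,0,0,0,0,0.12,100],[0,0,0,0,0,0.12,100],[0,0,0,0,0,0.03,100]]]'; python3 look.py w6; python3 -c "
from h import *
w=p2w(cam('wrist',np.load('pics/w5.npy')),[[18,141],[213,140],[222,261],[50,258]],.026);print(w,w.mean(0))
print([np.hypot(*(w[i]-w[i-1])) for i in range(4)])
go(.404,.157,.2,-17)"
```

```text
time: 14.17
ee_pos: [0.4069, 0.1595, 0.2334]
tcp_rot: [178.6, 1.5, 162.4]
wrist_force: [0.0, -0.4, -0.1]
opening: 0.0855
shift cm [ 4.4  21.25  3.78] az -0.985 tilt fix ax ay [0.024 0.027] at [0.407 0.16  0.234] [178.6   1.5 162.5] q [ 21. -12.  -6.  94.   0.  39.] t 14.2 open 0.0854
tcp pixel [[318. 248.]]
[[ 0.58566232 -0.11747612]
 [ 0.564407    0.11198367]
 [ 0.71490604  0.12273867]
 [ 0.73476523 -0.1032824 ]] [0.64993514 0.00349096]
[np.float64(0.1497769648759286), np.float64(0.2304421493566343), np.float64(0.15088284023700707), np.float64(0.226891847322717)]
shift cm [ 0.31 -0.41  3.37] az -0.008 tilt fix ax ay [0.024 0.027] at [0.407 0.16  0.234] [178.6   1.5 162.5] q [ 21. -12.  -6.  94.   0.  39.] t 14.2 open 0.0854
```

View pics/w6.png

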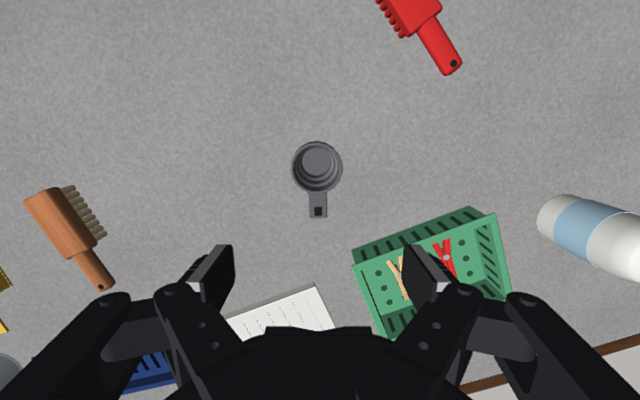

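```bash
python3 -c "
from h import *
c=cam('wrist',np.load('pics/w6.npy'))
w=p2w(c,[[317,167],[291.5,167],[343,167],[317,141],[317,192],[318,217]],.058)*1000;print(w.round(1))
print(np.hypot(*(w[1]-w[2])),np.hypot(*(w[3]-w[4])))
m=w[1:5].mean(0);print(m,np.degrees(np.arctan2(*(w[5]-m)[::-1])),np.hypot(*(w[5]-m)))
go(m[0]/1e3,m[1]/1e3,.032,np.degrees(np.arctan2(*(w[5]-m)[::-1])))
" ; python3 meas.py w6 285 138 350 222 0.056 D
```

```text
[[395.3 166.4]
 [386.5 138.9]
 [404.4 194.6]
 [367.6 175.2]
 [423.4 157.5]
 [453.3 149.3]]
58.467616236383286 58.48375983390066
[395.46005535 166.54745206] -16.628910800435744 60.39836626783007
shift cm [ 1.85 -0.16 20.15] az -0.015 tilt fix ax ay [0.024 0.027] at [0.407 0.16  0.234] [178.6   1.5 162.5] q [ 21. -12.  -6.  94.   0.  39.] t 14.2 open 0.0854
1018 mean [403.8 157.5] rect [407.6 158.4] [56.3 86.3] 54.6 [[356.0, 160.0], [426.0, 110.0], [459.0, 156.0], [389.0, 206.0]]
```

```bash
python3 -m pendant '[[[0,0,0,0.024,0.027,-0.015,100],[0,0,2,0,0,0,100]]]' >/dev/null; python3 -c "
from h import *
go(.3955,.1665,.1,-16.6)"
```

```text
shift cm [ 1.48  0.2  12.04] az 0.003 tilt fix ax ay [0.006 0.007] at [0.408 0.16  0.221] [179.7   0.4 163.6] q [ 21. -11.  -6.  94.   0.  38.] t 14.4 open 0.0854
```

```bash
python3 -m pendant '[[[1.4,-0.25,3,0.006,0.007,0,100],[0,0,3.5,0,0,0,100],[0,0,3.5,0,0,0,100],[0,0,0.8,0,0,0,100],[0,0,0,0,0,0,100]]]' >/dev/null; python3 -c "
from h import *
go(.3955,.1665,.023,-16.6)"
```

```text
shift cm [0.21 0.32 9.15] az 0.012 tilt fix ax ay [0.006 0.008] at [0.396 0.163 0.115] [179.7   0.4 164.1] q [ 22. -13. -20.  83.  -0.  38.] t 14.8 open 0.0851
```

```bash
python3 -m pendant '[[[0.1,0.3,1,0.006,0.008,0.012,100],[0,0,2.5,0,0,0,100],[0,0,2.5,0,0,0,100],[0,0,2,0,0,0,100],[0,0,0.5,0,0,0,100]]]' ; python3 -c "
from h import *
go(.3955,.1665,.023,-16.6)"
```

```text
time: 15.22
ee_pos: [0.4023, 0.1692, 0.0377]
tcp_rot: [179.5, 0.6, 163.3]
wrist_force: [-0.2, -0.3, -0.7]
opening: 0.0855
shift cm [ 0.59 -0.47  1.46] az -0.001 tilt fix ax ay [0.009 0.01 ] at [0.402 0.169 0.038] [179.5   0.6 163.3] q [ 23. -11. -26.  74.   0.  39.] t 15.2 open 0.0855
```

```bash
python3 -m pendant '[[[0.5,-0.4,0.6,0.009,0.01,0,100],[0,0,0.6,0,0,0,100],[0,0,0,0,0,0,100]]]' >/dev/null; python3 -c "
from h import *
go(.3955,.1665,.023,-16.6)"
```

```text
shift cm [ 0.19 -0.18  0.5 ] az -0.001 tilt fix ax ay [0.001 0.001] at [0.398 0.168 0.028] [1.800e+02 1.000e-01 1.633e+02] q [ 23. -10. -27.  73.  -0.  40.] t 15.5 open 0.0853
```

```bash
python3 -m pendant '[[[0.2,-0.15,0.5,0,0,0,100],[0,0,0.2,0,0,0,100],[0,0,0.1,0,0,0,55],[0,0,0.1,0,0,0,55],[0,0,0.1,0,0,0,55]]]' 30; python3 -m pendant '[[[0,0,0.1,0,0,0,55],[0,0,0,0,0,0,55],[0,0,0,0,0,0,55]]]'; python3 -c "
from h import *
go(.3955,.1665,.023,-16.6)"
```

```text
time: 15.88
ee_pos: [0.3976, 0.1675, 0.0213]
tcp_rot: [179.8, 0.3, 163.3]
wrist_force: [-4.0, -4.3, 13.1]
opening: 0.0573
time: 16.13
ee_pos: [0.3984, 0.1674, 0.0222]
tcp_rot: [179.7, 0.5, 163.3]
wrist_force: [0.5, -0.1, -0.8]
opening: 0.0572
shift cm [ 0.25 -0.17 -0.09] az -0.002 tilt fix ax ay [0.004 0.008] at [0.398 0.167 0.022] [179.7   0.5 163.3] q [ 23. -11. -28.  72.  -0.  40.] t 16.1 open 0.0572
```

```bash
python3 -m pendant '[[[0,0,-2,0,0,0,55],[0,0,-3,0,0,0,55],[0,0,-3,0,0,0,55],[0,0,-2.5,0,0,0,55],[0,0,0,0,0,0,55]]]'; python3 -c "
from h import *
go(.634,.052,.12)"
```

```text
time: 16.55
ee_pos: [0.3955, 0.1665, 0.1291]
tcp_rot: [179.9, 0.2, 163.3]
wrist_force: [0.9, -0.3, 0.2]
opening: 0.057
shift cm [-26.13  -4.11   1.  ] az -0.0 tilt fix ax ay [0.001 0.004] at [0.396 0.167 0.129] [179.9   0.2 163.3] q [ 23. -13. -18.  85.  -0.  40.] t 16.6 open 0.057
```

```bash
python3 -m pendant '[[[-2.5,-0.4,0,0,0,0,55],[-3.3,-0.5,0,0,0,0,55],[-3.3,-0.5,0,0,0,0,55],[-3.3,-0.5,0,0,0,0,55],[-3.3,-0.5,0,0,0,0,55]]]' >/dev/null;  python3 -m pendant '[[[-3.3,-0.5,0,0,0,0,55],[-3.3,-0.5,0,0,0,0,55],[-2,-0.4,0,0,0,0,55],[-0.5,0,0,0,0,0,55],[0,0,0,0,0,0,55]]]'; python3 look.py w7; python3 -c "
from h import *
go(.634,.052,.03)"
```

```text
time: 17.38
ee_pos: [0.6328, 0.0541, 0.1257]
tcp_rot: [179.8, 0.2, 163.5]
wrist_force: [0.4, 0.2, -1.1]
opening: 0.0571
shift cm [28.5  25.12 -7.44] az -0.969 tilt fix ax ay [0.004 0.003] at [0.632 0.054 0.126] [179.8   0.2 163.5] q [ 5. 16. 10. 85.  0. 21.] t 17.4 open 0.0572
tcp pixel [[318. 248.]]
shift cm [-0.22 -0.21  9.56] az -0.0 tilt fix ax ay [0.004 0.003] at [0.632 0.054 0.126] [179.8   0.2 163.5] q [ 5. 16. 10. 85.  0. 21.] t 17.4 open 0.0572
```

View pics/w7.png

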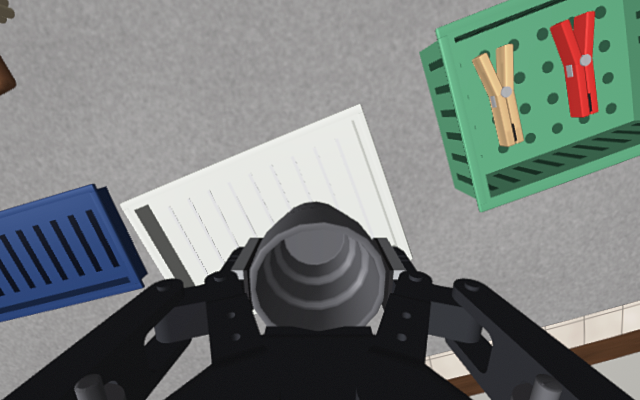

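```bash
python3 -m pendant '[[[-0.2,-0.2,1.5,0.004,0.003,0,55],[0,0,2.5,0,0,0,55],[0,0,2.5,0,0,0,55],[0,0,1.5,0,0,0,55],[0,0,0.3,0,0,0,55]]]' >/dev/null; python3 -m pendant '[[[0,0,0.4,0,0,0,55],[0,0,0,0,0,0,55]]]'; python3 -c "
from h import *
go(.634,.052,.026)"
```

```text
time: 18.02
ee_pos: [0.6271, 0.0557, 0.0322]
tcp_rot: [-179.9, -0.1, 163.8]
wrist_force: [-1.2, -0.3, -1.2]
opening: 0.0569
shift cm [-0.76 -0.16  0.62] az -0.0 tilt fix ax ay [-0.001 -0.002] at [0.627 0.056 0.032] [-1.799e+02 -1.000e-01  1.638e+02] q [ 5. 17.  1. 75. -0. 21.] t 18.0 open 0.0569
```

```bash
python3 -m pendant '[[[-0.6,-0.1,0.3,0,0,0,55],[0,0,0.3,0,0,0,55],[0,0,0.1,0,0,0,55]]]'; python3 -m pendant '[[[0,0,0.1,0,0,0,55],[0,0,0.1,0,0,0,55]]]'
```

```text
time: 18.27
ee_pos: [0.6338, 0.0536, 0.0274]
tcp_rot: [180.0, 0.1, 163.8]
wrist_force: [-0.4, -0.2, 0.0]
opening: 0.0573
time: 18.43
ee_pos: [0.6348, 0.0535, 0.0264]
tcp_rot: [180.0, 0.2, 163.8]
wrist_force: [0.2, 0.6, 0.4]
opening: 0.0569
```

```bash
python3 -m pendant '[[[0,0,0.15,0,0,0,55],[0,0,0.1,0,0,0,55]]]'; python3 -m pendant '[[[0,0,0,0,0,0,72],[0,0,0,0,0,0,80],[0,0,0,0,0,0,90],[0,0,0,0,0,0,95]]]'; python3 -c "
from h import *
go(.404,-.35,.2,2)"
```

```text
time: 18.6
ee_pos: [0.6357, 0.0533, 0.0256]
tcp_rot: [179.9, 0.3, 163.8]
wrist_force: [-2.7, -2.0, 8.7]
opening: 0.0568
time: 18.93
ee_pos: [0.6363, 0.0532, 0.0264]
tcp_rot: [179.9, 0.4, 163.8]
wrist_force: [0.9, 0.0, 0.0]
opening: 0.0808
shift cm [ 10.92 -45.17 -17.53] az -0.318 tilt fix ax ay [0.002 0.008] at [0.636 0.053 0.026] [179.9   0.4 163.8] q [ 5. 17.  2. 74. -0. 21.] t 18.9 open 0.0808
```

```bash
python3 -m pendant '[[[0,0,-2,0,0,0,95],[0,0,-3.3,0,0,0,95],[0,0,-3.5,0,0,0,95],[0,0,-3.5,0,0,0,95],[0,0,-3.5,0,0,0,95]]]' >/dev/null; python3 look.py w8; python3 -c "
from h import *
go(.411,-.357,.2,0)"
```

```text
shift cm [28.42 25.37 -1.3 ] az -0.963 tilt fix ax ay [-0.001 -0.001] at [0.632 0.053 0.187] [-179.9   -0.   163.8] q [ 5. 16. 18. 92. -0. 21.] t 19.4 open 0.0811
tcp pixel [[318. 248.]]
shift cm [  9.81 -45.56  -1.24] az -0.283 tilt fix ax ay [-0.001 -0.001] at [0.632 0.053 0.187] [-179.9   -0.   163.8] q [ 5. 16. 18. 92. -0. 21.] t 19.4 open 0.0811
```

View pics/w8.png

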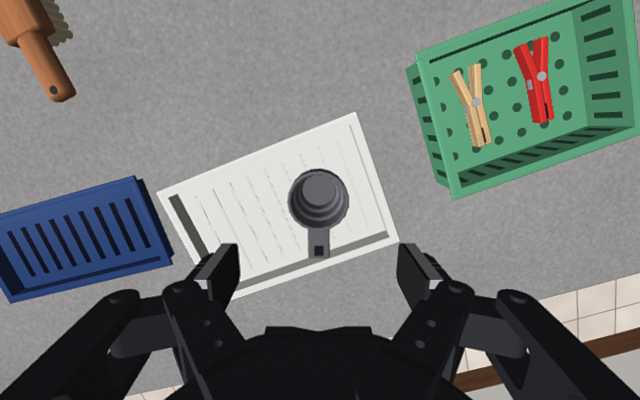

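```bash
python3 -m pendant '[[[0.8,-3.6,-0.2,0,0,0,95],[0.8,-3.8,-0.1,0,0,0,95],[0.8,-3.8,-0.1,0,0,0,95],[0.8,-3.8,-0.1,0,0,0,95],[0.8,-3.8,-0.1,0,0,0,95]]]' >/dev/null; python3 -m pendant '[[[0.8,-3.8,-0.1,0,0,0,95],[0.8,-3.8,-0.1,0,0,0,95],[0.8,-3.8,-0.1,0,0,0,95],[0.8,-3.8,-0.1,0,0,0,95],[0.8,-3.8,-0.1,0,0,0,95]]]' >/dev/null; python3 -m pendant '[[[0.8,-3.8,-0.1,0,0,0,95],[0.8,-3,0,0,0,0,95],[0,0,0,0,0,-0.12,95],[0,0,0,0,0,-0.12,95],[0,0,0,0,0,-0.04,95]]]'; python3 look.py w9; python3 -c "
from h import *
go(.411,-.357,.2,0)"; python3 meas.py w9 230 60 400 248 0.034 S
```

```text
time: 20.65
ee_pos: [0.4075, -0.3661, 0.1999]
tcp_rot: [-179.8, 0.6, -179.4]
wrist_force: [-0.0, 0.4, -1.2]
opening: 0.0814
shift cm [-3.01 74.17 -0.19] az -0.67 tilt fix ax ay [-0.003  0.01 ] at [ 0.408 -0.366  0.2  ] [-179.8    0.6 -179.4] q [-42.   4.   5.  91.   0. -43.] t 20.7 open 0.0812
tcp pixel [[318. 248.]]
shift cm [-0.35  0.89 -0.02] az 0.01 tilt fix ax ay [-0.003  0.01 ] at [ 0.408 -0.366  0.2  ] [-179.8    0.6 -179.4] q [-42.   4.   5.  91.   0. -43.] t 20.7 open 0.0812
4283 mean [ 366.8 -347.1] rect [ 375.2 -353.7] [ 72.6 222.3] 70.9 [[258.0, -352.0], [468.0, -424.0], [492.0, -356.0], [282.0, -283.0]]
```

View pics/w9.png

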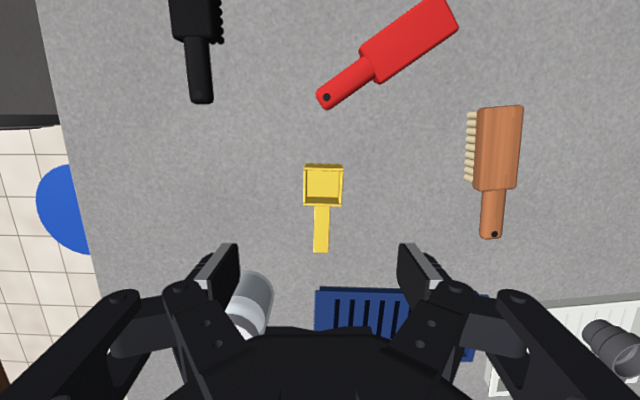

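```bash
python3 meas.py w9 295 155 350 258 0.033 S;python3 meas.py w9 295 155 350 203 0.034 S; python3 meas.py w9 470 85 530 250 0.043 S;  python3 meas.py w9 478 85 530 180 0.044 S
```

```text
2381 mean [ 426.6 -362. ] rect [ 439.8 -361.6] [ 43.9 107.8] 89.8 [[386.0, -383.0], [494.0, -384.0], [494.0, -340.0], [386.0, -339.0]]
1535 mean [ 408.2 -361.8] rect [ 408.2 -361.5] [43.8 44.8] 89.8 [[386.0, -383.0], [430.0, -383.0], [431.0, -340.0], [386.0, -340.0]]
4772 mean [ 382.1 -175.5] rect [ 396.6 -174.1] [147.1  48.5] 5.8 [[321.0, -157.0], [326.0, -206.0], [472.0, -191.0], [467.0, -142.0]]
3084 mean [ 359.7 -176.9] rect [ 362.3 -177.3] [78.2 46.5] 6.1 [[321.0, -158.0], [326.0, -205.0], [404.0, -196.0], [399.0, -150.0]]
```

```bash
python3 -m pendant '[[[-0.3,0.4,2,0,0.01,0.01,85],[0,0,3.5,0,0,0,85],[0,0,3.5,0,0,0,85],[0,0,3.5,0,0,0,85],[0,0,1.5,0,0,0,85]]]' >/dev/null; python3 -m pendant '[[[0,0,0,0,0,0,85]]]' ; python3 -c "
from h import *
go(.411,-.3615,.003,0)"
```

```text
time: 21.2
ee_pos: [0.4124, -0.3628, 0.0559]
tcp_rot: [-179.6, 0.3, 179.5]
wrist_force: [-0.4, -0.6, 0.3]
opening: 0.0725
shift cm [0.17 0.16 5.29] az -0.009 tilt fix ax ay [-0.007  0.005] at [ 0.412 -0.363  0.056] [-179.6    0.3  179.5] q [-41.   5. -10.  75.  -0. -41.] t 21.2 open 0.0725
```

```bash
python3 -m pendant '[[[0.1,0.15,2,-0.007,0.005,-0.009,85],[0,0,2.2,0,0,0,85],[0,0,0.6,0,0,0,85],[0,0,0.2,0,0,0,85]]]'
```

```text
time: 21.53
ee_pos: [0.4128, -0.3614, 0.0074]
tcp_rot: [-179.9, 0.1, 179.9]
wrist_force: [0.2, -0.1, -0.2]
opening: 0.0728
```

```bash
python3 -c "
from h import *
go(.411,-.3615,.003,0)"
```

```text
shift cm [ 0.18 -0.01  0.44] az -0.003 tilt fix ax ay [-0.001  0.002] at [ 0.413 -0.361  0.007] [-1.799e+02  1.000e-01  1.799e+02] q [-41.   6. -13.  70.   0. -41.] t 21.5 open 0.0728
```

```bash
python3 -m pendant '[[[0.15,0,0.4,0,0,0,85],[0,0,0.15,0,0,0,35],[0,0,0.1,0,0,0,35],[0,0,0.1,0,0,0,35],[0,0,0.1,0,0,0,35]]]' 30; python3 -m pendant '[[[0,0,0.1,0,0,0,35],[0,0,0.1,0,0,0,35],[0,0,0.1,0,0,0,35]]]'; python3 -m pendant '[[[0,0,-2,0,0,0,35],[0,0,-3,0,0,0,35],[0,0,-3.5,0,0,0,35],[0,0,-3.5,0,0,0,35],[0,0,-1,0,0,0,35]]]'
```

```text
time: 21.95
ee_pos: [0.4135, -0.3632, 0.0041]
tcp_rot: [-179.7, 0.4, 179.8]
wrist_force: [-0.5, 1.6, 2.5]
opening: 0.0439
time: 22.2
ee_pos: [0.4135, -0.3633, 0.004]
tcp_rot: [-179.6, 0.5, 179.8]
wrist_force: [-3.1, 2.3, 7.0]
opening: 0.0434
time: 22.62
ee_pos: [0.4104, -0.3607, 0.136]
tcp_rot: [-179.9, 0.2, 179.8]
wrist_force: [0.1, -1.7, 0.1]
opening: 0.0436
```

```bash
python3 -c "
from h import *
go(.6185,-.048,.13,5.3)"
```

```text
shift cm [-20.68  31.35   0.6 ] az -0.097 tilt fix ax ay [-0.002  0.003] at [ 0.41  -0.361  0.136] [-179.9    0.2  179.8] q [-41.   3.  -2.  84.   0. -41.] t 22.6 open 0.0436
```

```bash
python3 -m pendant '[[[-1.5,2.5,0,0,0,0,35],[-2.1,3.2,0,0,0,0,35],[-2.1,3.2,0,0,0,0,35],[-2.1,3.2,0,0,0,0,35],[-2.1,3.2,0,0,0,0,35]]]' >/dev/null; python3 -m pendant '[[[-2.1,3.2,0,0,0,0,35],[-2.1,3.2,0,0,0,0,35],[-2.1,3.2,0,0,0,0,35],[-2.1,3.2,0,0,0,0,35],[-1.5,2.2,0,0,0,0,35]]]' >/dev/null; python3 -m pendant '[[[-0.4,0.6,0,0,0,-0.05,35],[0,0,0,0,0,-0.05,35],[0,0,0,0,0,0,35]]]'; python3 look.py w10;python3 -c "
from h import *
go(.6185,-.048,.01,5.3)"
```

```text
time: 23.7
ee_pos: [0.6264, -0.0393, 0.1396]
tcp_rot: [-179.4, 0.7, -174.5]
wrist_force: [-0.3, 0.5, -1.9]
opening: 0.0438
shift cm [15.62 43.13 -6.66] az -0.588 tilt fix ax ay [-0.01   0.013] at [ 0.626 -0.04   0.14 ] [-179.4    0.7 -174.7] q [-3. 14. 10. 85. -0. -9.] t 23.8 open 0.0432
tcp pixel [[318. 248.]]
shift cm [ 1.01 -0.64 12.96] az -0.0 tilt fix ax ay [-0.01   0.013] at [ 0.626 -0.04   0.14 ] [-179.4    0.7 -174.7] q [-3. 14. 10. 85. -0. -9.] t 23.8 open 0.0432
```

View pics/w10.png

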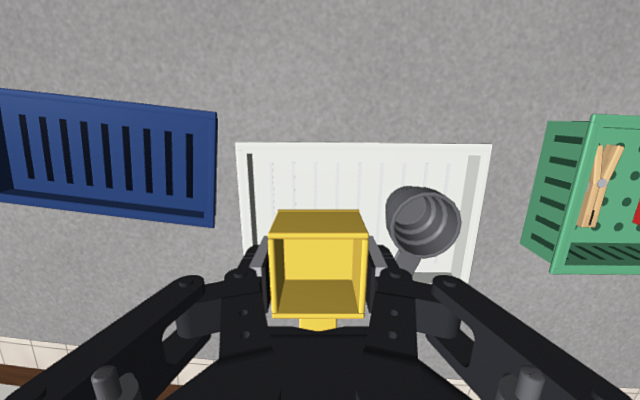

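```bash
python3 -m pendant '[[[0.7,-0.8,2,-0.01,0.013,0,35],[0,0,3,0,0,0,35],[0,0,3,0,0,0,35],[0,0,2.2,0,0,0,35],[0,0,0.3,0,0,0,35]]]' >/dev/null; python3 -m pendant '[[[0,0,0,0,0,0,35]]]'; python3 -c "
from h import *
go(.6185,-.048,.009,5.3)"
```

```text
time: 24.25
ee_pos: [0.6201, -0.0518, 0.0331]
tcp_rot: [-180.0, 0.2, -175.5]
wrist_force: [-0.2, -1.3, 0.8]
opening: 0.0438
shift cm [0.14 0.4  2.41] az -0.014 tilt fix ax ay [-0.001  0.004] at [ 0.62  -0.052  0.033] [-180.     0.2 -175.5] q [-5. 15. -0. 74. -0. -9.] t 24.2 open 0.0438
```

```bash
python3 -m pendant '[[[0.1,0.3,1,0,0.004,-0.014,35],[0,0,0.9,0,0,0,35],[0,0,0.3,0,0,0,35],[0,0,0.2,0,0,0,35]]]';  python3 -m pendant '[[[0,0,0.15,0,0,0,35],[0,0,0.1,0,0,0,35]]]'
```

```text
time: 24.58
ee_pos: [0.6206, -0.0497, 0.0117]
tcp_rot: [-179.9, 0.3, -174.8]
wrist_force: [0.8, 0.4, 0.4]
opening: 0.0436
time: 24.75
ee_pos: [0.6213, -0.0497, 0.0098]
tcp_rot: [-179.9, 0.3, -174.8]
wrist_force: [0.4, 0.5, -0.5]
opening: 0.0437
```

```bash
python3 -m pendant '[[[0,0,0.15,0,0,0,35],[0,0,0.15,0,0,0,35]]]';  python3 -m pendant '[[[0,0,0,0,0,0,60],[0,0,0,0,0,0,65],[0,0,0,0,0,0,65]]]';python3 -m pendant '[[[0,0,-2,0,0,0,65],[0,0,-3.3,0,0,0,65],[0,0,-3.5,0,0,0,65],[0,0,-3.5,0,0,0,65],[0,0,-3.5,0,0,0,65]]]'; python3 look.py w11; python3 -c "
from h import *
go(.366,-.17,.2,6)"
```

```text
time: 24.92
ee_pos: [0.6219, -0.0496, 0.008]
tcp_rot: [-179.9, 0.4, -174.8]
wrist_force: [-7.1, 0.6, 15.0]
opening: 0.0436
time: 25.17
ee_pos: [0.6225, -0.0496, 0.0088]
tcp_rot: [-179.9, 0.5, -174.8]
wrist_force: [-0.2, 1.1, 0.5]
opening: 0.0556
time: 25.58
ee_pos: [0.6164, -0.049, 0.1621]
tcp_rot: [180.0, -0.4, -174.8]
wrist_force: [-0.0, 0.1, -0.9]
opening: 0.0559
shift cm [14.93 44.04 -3.04] az -0.59 tilt fix ax ay [-0.001  0.002] at [ 0.619 -0.049  0.17 ] [-1.799e+02  1.000e-01 -1.748e+02] q [ -5.  14.  13.  89.  -0. -10.] t 25.6 open 0.0553
tcp pixel [[318. 248.]]
shift cm [26.23 -9.76 -2.99] az -0.014 tilt fix ax ay [-0.001  0.002] at [ 0.619 -0.049  0.17 ] [-1.799e+02  1.000e-01 -1.748e+02] q [ -5.  14.  13.  89.  -0. -10.] t 25.6 open 0.0553
```

View pics/w11.png

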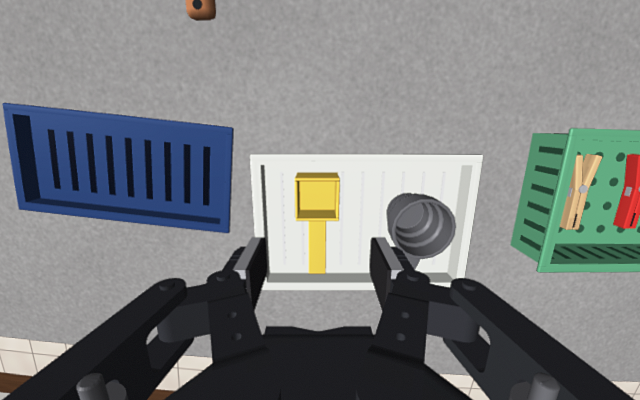

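```bash
python3 -m pendant '[[[3.4,-1.3,-0.4,0,0,0,100],[3.4,-1.3,-0.4,0,0,0,100],[3.4,-1.3,-0.4,0,0,0,100],[3.4,-1.3,-0.4,0,0,0,100],[3.4,-1.3,-0.4,0,0,0,100]]]' >/dev/null; python3 -m pendant '[[[3.4,-1.3,-0.4,0,0,0,100],[3,-1.3,0,0,0,0,100],[1,-0.5,0,0,0,0,100],[0,0,0,0,0,0,100]]]'; python3 look.py w12; python3 -c "
from h import *
c=cam('wrist',np.load('pics/w12.npy'));a=np.radians(5.9)
X=[[.396+dx*np.cos(a)-dy*np.sin(a),-.171+dx*np.sin(a)+dy*np.cos(a),.044] for dx,dy in [(-.075,-.021),(-.075,.021),(.015,-.021),(.015,.021),(.075,0)]]
print(w2p(c,X).round())
go(.376,-.173,.2,6)"
```

```text
time: 26.38
ee_pos: [0.378, -0.17, 0.1955]
tcp_rot: [-179.7, 0.6, -174.6]
wrist_force: [0.8, 0.5, -0.5]
opening: 0.0854
shift cm [-10.22  53.84  -0.61] az -0.587 tilt fix ax ay [-0.005  0.011] at [ 0.379 -0.17   0.195] [-179.7    0.6 -174.6] q [-24. -15. -12.  92.   0. -30.] t 26.4 open 0.0852
tcp pixel [[318. 248.]]
[[295. 131.]
 [336. 130.]
 [297. 215.]
 [335. 214.]
 [317. 263.]]
shift cm [ 0.31 -0.31 -0.45] az -0.011 tilt fix ax ay [-0.005  0.011] at [ 0.379 -0.17   0.195] [-179.7    0.6 -174.6] q [-24. -15. -12.  92.   0. -30.] t 26.4 open 0.0852
```

View pics/w12.png

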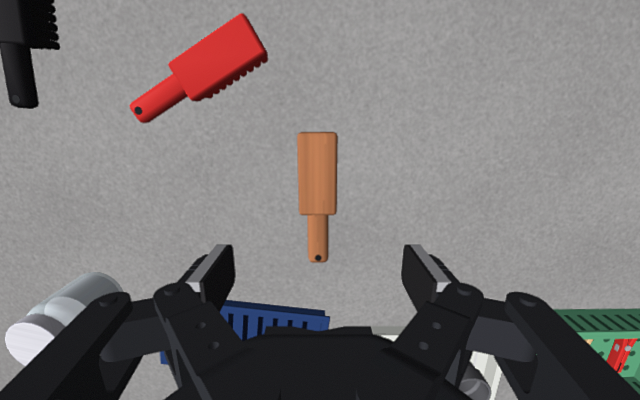

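```bash
python3 -m pendant '[[[0.3,-0.3,2,-0.005,0.011,-0.011,90],[0,0,3.4,0,0,0,90],[0,0,3.5,0,0,0,90],[0,0,3,0,0,0,90],[0,0,0.5,0,0,0,90]]]' >/dev/null; python3 -m pendant '[[[0,0,0,0,0,0,90]]]'; python3 -c "
from h import *
go(.376,-.173,.013,5.9)"
```

```text
time: 26.93
ee_pos: [0.3835, -0.1715, 0.068]
tcp_rot: [-179.9, 0.3, -173.8]
wrist_force: [0.9, 0.0, 0.9]
opening: 0.0768
shift cm [ 0.79 -0.06  5.5 ] az 0.005 tilt fix ax ay [-0.001  0.005] at [ 0.384 -0.172  0.068] [-179.9    0.3 -173.8] q [-24. -13. -25.  78.   0. -30.] t 26.9 open 0.0768
```

```bash
python3 -m pendant '[[[0.7,0,1.5,0,0.005,0,90],[0,0,2,0,0,0,90],[0,0,1.4,0,0,0,90],[0,0,0.4,0,0,0,90]]]'; python3 -c "
from h import *
go(.376,-.173,.013,5.9)"
```

```text
time: 27.27
ee_pos: [0.3822, -0.1723, 0.0197]
tcp_rot: [-179.8, 0.3, -173.6]
wrist_force: [0.1, 0.5, 0.6]
opening: 0.0769
shift cm [0.62 0.   0.66] az 0.008 tilt fix ax ay [-0.004  0.006] at [ 0.382 -0.172  0.02 ] [-179.8    0.3 -173.6] q [-24. -12. -30.  72.  -0. -31.] t 27.3 open 0.0769
```

```bash
python3 -m pendant '[[[0.6,0,0.5,0,0.006,0.008,90],[0.2,0,0.2,0,0,0,40],[0.1,0,0.1,0,0,0,35],[0,0,0.1,0,0,0,35],[0,0,0.1,0,0,0,35]]]' 45; python3 -m pendant '[[[0,0,0.1,0,0,0,35],[0,0,0.05,0,0,0,35],[0,0,0.05,0,0,0,35]]]'; python3 -m pendant '[[[0,0,-2,0,0,0,35],[0,0,-3,0,0,0,35],[0,0,-3.5,0,0,0,35],[0,0,-3.5,0,0,0,35],[0,0,-1,0,0,0,35]]]'
```

```text
time: 27.68
ee_pos: [0.376, -0.174, 0.0146]
tcp_rot: [-179.6, 0.2, -174.1]
wrist_force: [-3.7, 1.9, 9.6]
opening: 0.0412
time: 27.93
ee_pos: [0.3764, -0.1742, 0.0147]
tcp_rot: [-179.6, 0.3, -174.1]
wrist_force: [-0.8, 1.5, -0.8]
opening: 0.0414
time: 28.35
ee_pos: [0.3731, -0.1723, 0.146]
tcp_rot: [-179.8, -0.0, -174.1]
wrist_force: [0.1, -0.5, 0.1]
opening: 0.0413
```

```bash
python3 -c "
from h import *
w=p2w(cam('wrist',np.load('pics/w11.npy')),[[4,103],[233,128],[229,232],[24,209]],.022);print(w.round(4),w.mean(0))
print([np.hypot(*(w[i]-w[i-1])) for i in range(4)],[np.degrees(np.arctan2(*(w[i]-w[j])[::-1])) for i,j in((1,0),(2,3),(2,1))])
print(p2w(cam('wrist',np.load('pics/w10.npy')),[[217,112],[214,227]],.022))
go(.614,-.274,.14,88.2)"
```

```text
[[ 0.5553 -0.3676]
 [ 0.5614 -0.1375]
 [ 0.671  -0.1405]
 [ 0.6656 -0.366 ]] [ 0.61335105 -0.25289437]
[np.float64(0.11028126854938983), np.float64(0.23016190984406992), np.float64(0.10960428035841567), np.float64(0.22557167605652187)] [np.float64(88.48249490150047), np.float64(88.63066170794134), np.float64(-1.5418646412101815)]
[[ 0.56075352 -0.13699419]
 [ 0.67116267 -0.1403936 ]]
shift cm [-22.92 -12.58   0.63] az -1.437 tilt fix ax ay [-0.004 -0.001] at [ 0.373 -0.172  0.146] [-179.8   -0.  -174.1] q [-25. -15. -18.  87.  -0. -31.] t 28.4 open 0.0413
```

```bash
python3 -m pendant '[[[-2.5,-1.4,0,0,0,0,35],[-3.2,-1.75,0,0,0,0,35],[-3.2,-1.75,0,0,0,0,35],[-3.2,-1.75,0,0,0,0,35],[-3.2,-1.75,0,0,0,0,35]]]' >/dev/null; python3 -m pendant '[[[-3.2,-1.75,0,0,0,0,35],[-2.5,-1.4,0,0,0,0,35],[-1,-0.6,0,0,0,0,35],[0,0,0,0,0,-0.1,35],[0,0,0,0,0,-0.12,35]]]' >/dev/null; python3 -m pendant '[[[0,0,0,0,0,-0.12,35],[0,0,0,0,0,-0.12,35],[0,0,0,0,0,-0.12,35],[0,0,0,0,0,-0.12,35],[0,0,0,0,0,-0.12,35]]]' >/dev/null;  python3 -m pendant '[[[0,0,0,0,0,-0.12,35],[0,0,0,0,0,-0.12,35],[0,0,0,0,0,-0.12,35],[0,0,0,0,0,-0.12,35],[0,0,0,0,0,-0.12,35]]]' ; python3 -c "
from h import *
go(.6135,-.2735,.05,88.4)"
```

```text
time: 30.02
ee_pos: [0.6186, -0.2772, 0.1343]
tcp_rot: [179.8, -0.1, -89.7]
wrist_force: [-0.5, 0.6, -0.8]
opening: 0.0416
shift cm [-0.39  0.48  8.43] az 0.033 tilt fix ax ay [ 0.004 -0.002] at [ 0.619 -0.277  0.134] [ 1.798e+02 -1.000e-01 -8.970e+01] q [ -24.   22.   20.   88.   -0. -114.] t 30.0 open 0.0416
```

```bash
python3 -m pendant '[[[-0.3,0.4,1.5,0.004,-0.002,0.033,35],[0,0,2.5,0,0,0,35],[0,0,2.5,0,0,0,35],[0,0,1.5,0,0,0,35],[0,0,0,0,0,0,35]]]' >/dev/null; python3 -m pendant '[[[0,0,0,0,0,0,35]]]'; python3 look.py w13; python3 -c "
from h import *
go(.6135,-.2735,.019,88.4)"
```

```text
time: 30.52
ee_pos: [0.6145, -0.2744, 0.0481]
tcp_rot: [180.0, -0.0, -91.1]
wrist_force: [-1.3, -0.5, -2.0]
opening: 0.0412
shift cm [-64.68  19.68 -15.17] az 0.871 tilt fix ax ay [0.001 0.   ] at [ 0.614 -0.274  0.048] [179.9   0.  -91.1] q [ -24.   22.   10.   78.   -0. -113.] t 30.6 open 0.0409
tcp pixel [[319. 249.]]
shift cm [-0.08  0.09  2.9 ] az 0.009 tilt fix ax ay [0.001 0.   ] at [ 0.614 -0.274  0.048] [179.9   0.  -91.1] q [ -24.   22.   10.   78.   -0. -113.] t 30.6 open 0.0409
```

View pics/w13.png

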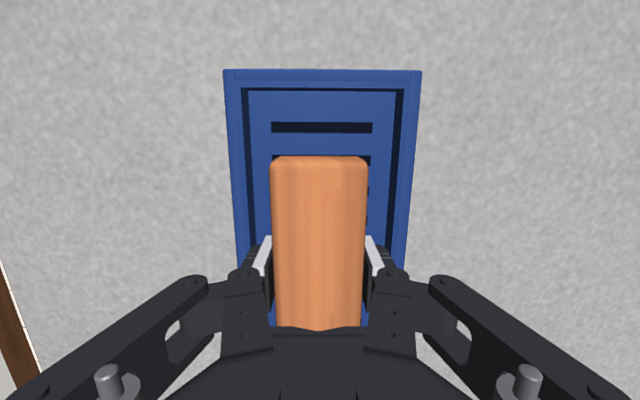

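```bash
python3 -m pendant '[[[-0.05,0.05,1,0,0,0.009,35],[0,0,1,0,0,0,35],[0,0,0.5,0,0,0,35],[0,0,0.2,0,0,0,35]]]'; python3 -m pendant '[[[0,0,0.15,0,0,0,35],[0,0,0.1,0,0,0,35]]]'
```

```text
time: 30.9
ee_pos: [0.616, -0.2747, 0.0224]
tcp_rot: [-179.8, -0.1, -91.7]
wrist_force: [0.2, -0.5, -2.3]
opening: 0.0413
time: 31.07
ee_pos: [0.616, -0.2747, 0.0195]
tcp_rot: [-179.8, -0.1, -91.7]
wrist_force: [0.1, 0.1, -0.7]
opening: 0.0413
```

```bash
python3 -m pendant '[[[0,0,0.15,0,0,0,35],[0,0,0.15,0,0,0,35]]]'; python3 -m pendant '[[[0,0,0,0,0,0,55],[0,0,0,0,0,0,60],[0,0,0,0,0,0,60]]]';python3 -m pendant '[[[0,0,-2,0,0,0,60],[0,0,-3.3,0,0,0,60],[0,0,-3.5,0,0,0,60],[0,0,-3.5,0,0,0,60],[0,0,-3.5,0,0,0,60]]]'; python3 -m pendant '[[[3.5,0,-2,0,0,0,60],[0,0,0,0,0,0,60],[0,0,0,0,0,0,60]]]' >/dev/null; python3 -m pendant '[[[-3.5,3,0,0,0,0,60],[-3.5,3,0,0,0,0,60],[-3.5,3,0,0,0,0,60],[-3.5,3,0,0,0,0,60],[-3.5,3,0,0,0,0,60]]]'; python3 -m pendant '[[[-3.5,2,0,0,0,0,60],[-3.5,2,0,0,0,0,60],[0,0,0,0,0,0,60],[0,0,0,0,0,0,60]]]'
python3 - <<'E'
from h import *
im=bot.camera("top")[:,:,::-1]; cv2.imwrite("pics/topF.png",im)
a=im[90:290,140:500]; s=bot.camera("scene")[120:350,60:500,::-1]
v=np.zeros((600,640,3),np.uint8); v[:267]=cv2.resize(a,(480,267))[:, :].repeat(1,1) if 0 else cv2.copyMakeBorder(cv2.resize(a,(480,267)),0,0,0,160,cv2.BORDER_CONSTANT)
v[267:600]=cv2.resize(s,(640,333)); cv2.imwrite("pics/fin.png",v)
E
```

```text
time: 31.23
ee_pos: [0.6161, -0.275, 0.0186]
tcp_rot: [-179.7, -0.2, -91.7]
wrist_force: [-7.4, 4.0, 12.6]
opening: 0.0415
time: 31.48
ee_pos: [0.6169, -0.2754, 0.0206]
tcp_rot: [-179.5, -0.2, -91.7]
wrist_force: [0.2, 0.2, -0.5]
opening: 0.0512
time: 31.9
ee_pos: [0.6122, -0.2731, 0.1738]
tcp_rot: [179.6, 0.1, -91.7]
wrist_force: [0.4, -0.6, -0.2]
opening: 0.0512
time: 32.57
ee_pos: [0.4811, -0.1467, 0.1912]
tcp_rot: [179.7, -0.0, -92.0]
wrist_force: [0.6, 1.1, 1.0]
opening: 0.0511
time: 32.9
ee_pos: [0.4361, -0.0689, 0.1886]
tcp_rot: [179.6, 0.1, -91.7]
wrist_force: [-0.4, -0.3, -1.4]
opening: 0.0506
```

View pics/fin.png

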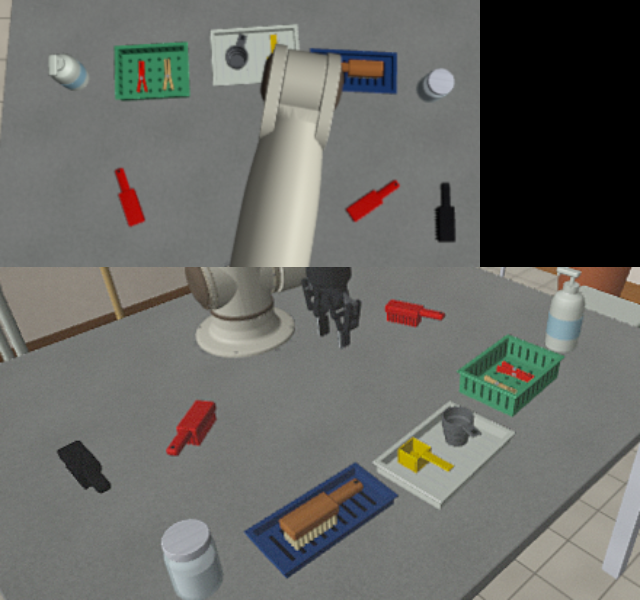

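The last picture shows every item in its own tray: pegs flat in the green basket, cup and scoop upright in the white tray, and the brush bristles down along the blue tray. The dispenser and jar stand where they were, and the gripper is clear. I'm handing in.

```bash
python3 -c "
from workcell import bot
print(bot.get_obs()['time']); bot.job_done()"
```

```text
33.0
the job is handed in; nothing more can be done
```

The job is done and handed in at 33 s, with all five things in the trays you named.

- **Pegs:** the red peg, then the wooden one, lie flat in the green basket.
- **Cup and scoop:** both stand upright on the white tray's floor.
- **Brush:** it lies lengthwise in the blue tray, bristles down. I took the brown wooden-handled one and left the two red look-alikes and the black one alone.

**Last checks:** the final top and scene pictures showed everything in place. In the top view the arm hid part of the white tray, but the scene view showed it whole. The dispenser and jar looked unmoved in the pictures; I did not re-measure their positions. The highest wrist force I read was about 17 N, when the scoop touched down. The arm was clear of everything at hand-in.

**What disagreed:** both cameras measured the tray rims about 10 mm larger than listed. I placed by the tray centres, which agreed between views, so it made no difference. The arm drifted a few millimetres during moves, and I corrected this before most grasps and placements.

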